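# Gauge an iron head: load the slide, find its ball detent and hold it there

### The job

Stand the chrome iron head upright on the narrow raised pad of the gauging slide, blade along the rail, and let go of it. Then take the slide's knob and push the carriage along the rail, away from the end where it stands, until its spring ball clicks into the notch in front of the sensor - without running on into the far end stop and without shaking the head off. Finish while still gripping the knob, holding the carriage still with the ball in the notch, and leave the bottle and the sticker roll where they are.

Things in the scene. Friction and masses are not known exactly. Their poses are not given: they have to be found in the camera images.
- head_mid (a point): Middle of the loose chrome iron golf-club head (43 x 106 x 76 mm, 0.26 kg, in a thin clear bag) standing on its flat sole on the table; 38 mm above the sole. x runs across the blade, y along it, z up. Best pinch: closing along x, 8 to 12 mm below this point (39 mm thick there); it is midway between the fingers. Sole: x -12 to +18, y -21 to +23 mm from here
- iron_head: The same iron head; origin in its underside, 8 mm along +y from below head_mid
- pedestal_top (a point): Centre of the top of the carriage's narrow rubber pad, 38 (x) by 64 (y) mm, 80 mm above the table; the head goes here, its middle over this point, blade along y (either way round). +y is the way the carriage slides to the notch; x points across the rail, from the knob's side to the sensor's. Beside the pad all is below 75 mm but the knob
- knob_grip (a point): Grip point on the carriage's upright black knob, 97 mm above the table; the knob is a cylinder of 24 mm diameter from 74 to 120 mm height, 90 mm from the pad's centre on its -x side, at the end of an arm; gripped from above. Moves with the carriage; same axes as the pad
- knob: The same knob with its thin post; origin 55 mm below the grip point
- carriage (a joint): Travel of the carriage along the rail, m: 0 at its near stop, 0.12 at the far end stop, growing towards the pad's +y. It starts between 0 and 0.02; the whole drag is 1 to 2 N, and the carriage stays where it is left. The index bar beside the rail is heavy (4 kg) and stays by its weight
- ball (a joint): Drop of the carriage's 18 mm spring ball riding on the index bar, m: 0 on the flat, about 0.005 seated in the bar's only notch (14.5 mm wide, level with the grey sensor block; somewhere at 0.05 to 0.09 of carriage travel). Entering, it pulls the carriage on with up to 4 N over 6 mm; leaving takes 6 to 9 N. Left within 2 mm of the notch it centres itself
- wash_bottle: Squeeze bottle, 70 x 60 x 178 mm, a bystander left of the slide; origin at its base
- dot_roll: Green roll of stickers, 70 x 70 x 22 mm, a bystander lying left of the slide; origin at its base

How it is judged:
By the outcome, as a careful person would: the job done as asked, in the order asked, and still so for the second after the job is handed in, while the arm keeps its last pose, push and grip.
It also fails if it takes over 53 s, if anything falls off the work surface, if the arm or the gripper's body presses on something with over 40 N, if the wrist force passes 120 N, or if a joint passes its speed limit or range.

### The arm

A 6-joint arm with a two-finger parallel gripper is mounted at the origin on the work surface; the furniture and walls round the work are solid. World frame = base frame: x ahead of the robot, y to its left, z up, the work surface at z = 0. Lengths are in m, angles in degrees, forces in N, time in s.
With the tool pointing down it reaches from about 0.325 to 0.775 m from the base axis. Payload 5.5 kg.
Tool frame: the origin (TCP) lies at the centre of the arm's flange, where the gripper is bolted on; the fingertips stand 182 mm ahead of it and the grasp point (between the pads) lies 163 mm ahead of it; z points along the fingers, y is the direction in which the jaws open and shut (so a half turn about z gives the same grasp; the last joint's range is limited). The gripper opens to 88 mm and grips with 3 to 60 N. Pads are 20 mm wide; open, the fingers measure 115 mm over their backs; the gripper's body (75 mm by 178 mm) begins 61 mm behind the grasp point.
Start: joints at [-80.082, 5.22, 70.514, -0, 104.267, -3.249], TCP at [0.137, -0.584, 0.405] pointing down, gripper open.
Joint ranges: [-164.24, 164.24], [-49.07, 125.15], [9.68, 141.18], [-86.29, 266.29], [3.28, 154.24], [-151.56, 151.56]. Speed limits (degrees/s): [147.25, 147.25, 172.46, 180, 180, 180].

### API

Orientations are given as [roll, pitch, yaw] about the fixed x, y, z axes, in that order (R = Rz(yaw) Ry(pitch) Rx(roll)).
In Python, from station import r gives the robot as it stands. The module is installed in compiled form; this text tells all that it offers. Calls block until the motion is done:
- r.reach(position, orientation): joint-space move of the TCP to a pose.
- r.servo_line(position, rotation=None, speed=0.15): straight line of the TCP; rotation=None keeps the orientation; speed is the mean speed in m/s.
- r.move_joints(angles): joint-space move.
- r.let_go() and r.grab(squeeze=None): open the fingers fully, or close them until they stop; squeeze is the grip in N (None keeps the last).
- r.wait(seconds).
- r.inverse_kinematics(position, orientation): joint angles nearest the present ones, or None.
- r.sense(): the state.
- r.snapshot(name): name is "scene" or "top" or "wrist"; returns a dict with "frame" (420x560x3 uint8, red, green, blue), "fx", "fy", "cx", "cy" (pixels), "dist_coeffs" ([k1, k2, p1, p2, k3] as OpenCV has them; the pictures are not rectified), "R" (3x3) and "t" (3): a world point X has camera coordinates R X + t. Camera axes: x right, y down, z forward; pixel columns grow to the right and rows downward; lengths in m; the calibration is good to about 2 mm. A picture is of the moment at which its call begins. There is no depth.
A pose or a line that the arm cannot do raises r.IKError and nothing moves.
- r.hand_in(): hands the job in, once; it reports no verdict.
The state is a dict: "clock": time; "joints": joint angles; "joint_vel": joint speeds; "joint_torque": joint torques, N m; "tcp_pos": TCP position; "orientation": TCP orientation; "contact_force": force on the tool from outside, world axes, zero at the start; "torque": the same for the moment, N m; "opening": finger opening in m.
Only numpy, scipy, OpenCV 4.12 (cv2) and the standard library are available. Lean on these libraries where they do the work, as an engineer would, in place of code of your own. Each camera call takes 0.05 s, during which the arm holds its last target.

## Working session

There is one attempt and no reset: what is moved stays moved. The work goes in short steps, each a Python script; the robot and the scene stay as the last script left them, time stands still between calls to the robot, and variables do not carry over. Pictures are saved under pics/ and viewed, and the job is handed in when it is done.

```bash
mkdir -p pics
cat > h.py <<'E'
import numpy as np, cv2
from station import r
def shot(name,fn):
    s=r.snapshot(name); cv2.imwrite(f'pics/{fn}.png',s['frame'][:,:,::-1])
    np.savez(f'pics/{fn}.npz',**s); return s
def load(fn): return dict(np.load(f'pics/{fn}.npz'))
def K(s): return np.array([[s['fx'],0,s['cx']],[0,s['fy'],s['cy']],[0,0,1.]])
def ray(s,uv):
    p=cv2.undistortPoints(np.array([[uv]],float),K(s),np.array(s['dist_coeffs'],float))[0,0]
    R=np.array(s['R']);t=np.array(s['t'])
    return -R.T@t, R.T@np.array([p[0],p[1],1.])
def onz(s,uv,z):
    o,d=ray(s,uv); return o+d*(z-o[2])/d[2]
def proj(s,X):
    R=np.array(s['R'],float); p,_=cv2.projectPoints(np.array(X,float).reshape(-1,1,3),cv2.Rodrigues(R)[0],np.array(s['t'],float),K(s),np.array(s['dist_coeffs'],float)); return p[:,0]
def tri(a,ua,b,ub):
    o1,d1=ray(a,ua);o2,d2=ray(b,ub)
    A=np.stack([d1,-d2],1);x=np.linalg.lstsq(A,o2-o1,rcond=None)[0]
    return (o1+d1*x[0]+o2+d2*x[1])/2, np.linalg.norm(o1+d1*x[0]-o2-d2*x[1])
E
python3 - <<'E'
from h import *
for n in ['scene','top','wrist']:
    s=shot(n,n+'0'); R=np.array(s['R']); print(n,-R.T@np.array(s['t']),R[2],s['fx'])
print(r.sense())
E
```

```text
scene [0.16036713 0.55751934 0.90679015] [ 0.36047587 -0.55598133 -0.74896055] 392.83241364330337
top [ 0.30481834 -0.05251738  1.30897877] [ 0.17546386  0.01449268 -0.98437919] 481.2061602511964
wrist [ 0.21275823 -0.56517398  0.38244471] [-0.27865247 -0.0643902  -0.95823103] 295.0890546650654
{'clock': 0.15, 'joints': array([-8.00807101e+01,  5.25332938e+00,  7.05651596e+01, -7.03756093e-04,
        1.04267274e+02, -3.24675634e+00]), 'joint_vel': array([ 0.01592982, -0.04685455, -0.18215053,  0.01150113, -0.1704002 ,
        0.02458592]), 'joint_torque': array([-8.49619009e-04, -4.47045422e+01, -4.06909525e+01,  6.96640159e-02,
        2.74556607e-02, -1.04426972e-04]), 'tcp_pos': array([ 0.13668844, -0.58427196,  0.40377365]), 'orientation': array([-1.79914336e+02, -4.17608716e-03,  1.31658701e+01]), 'contact_force': array([-0.55478421, -0.02740922, -0.63356331]), 'torque': array([-0.00622176, -0.04683648,  0.01706296]), 'opening': 0.08783410226918194}
```

View pics/scene0.png

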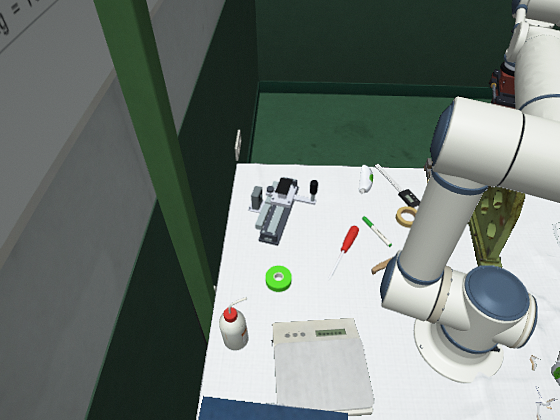

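View pics/top0.png

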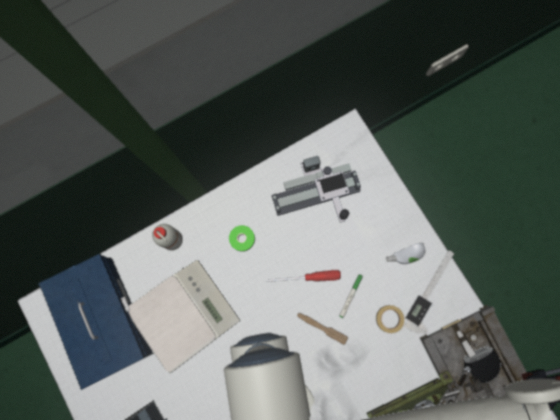

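View pics/wrist0.png

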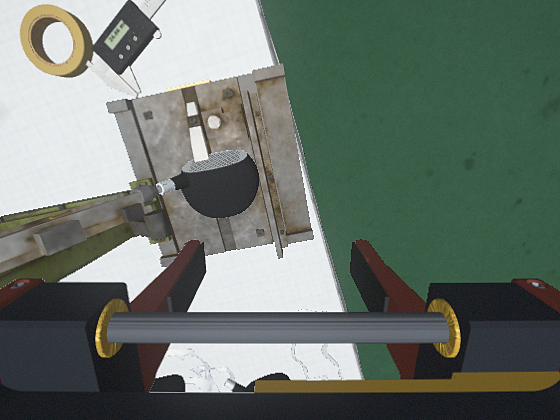

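The scene view shows the slide near (285,205), the roll at (278,278), the bottle at (233,328) and a whitish object at (366,178). In the top view the slide is at (318,190) and the whitish object at (406,253). I'll zoom in on these.

Run:
```python
from h import *
a=load('scene0');b=load('top0')
f=lambda s,x0,y0,x1,y1,k:cv2.resize(s['frame'][y0:y1,x0:x1,::-1],None,fx=k,fy=k,interpolation=cv2.INTER_CUBIC)
cv2.imwrite('pics/c_scene.png',f(a,230,155,400,255,4.7))
cv2.imwrite('pics/c_top.png',f(b,260,140,440,275,4.4))
for uv in [(406,253),(333,184),(344,214),(312,162),(275,207),(358,178)]: print(uv,onz(b,uv,0.04).round(3))
print(onz(a,(366,178),0.04), onz(a,(285,190),.08))
```

```text
(406, 253) [ 0.409 -0.343  0.04 ]
(333, 184) [ 0.597 -0.157  0.04 ]
(344, 214) [ 0.515 -0.184  0.04 ]
(312, 162) [ 0.659 -0.101  0.04 ]
(275, 207) [ 0.536 -0.     0.04 ]
(358, 178) [ 0.613 -0.225  0.04 ]
[ 0.40593537 -0.35509669  0.04      ] [ 0.57618733 -0.13872577  0.08      ]
```

View pics/c_scene.png

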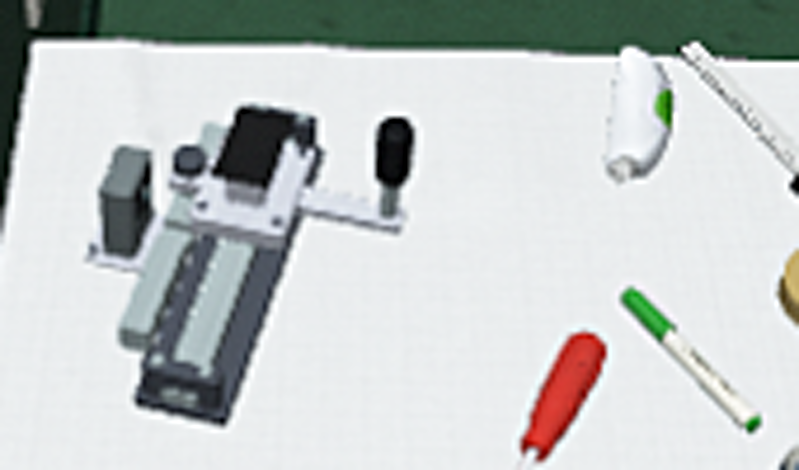

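View pics/c_top.png

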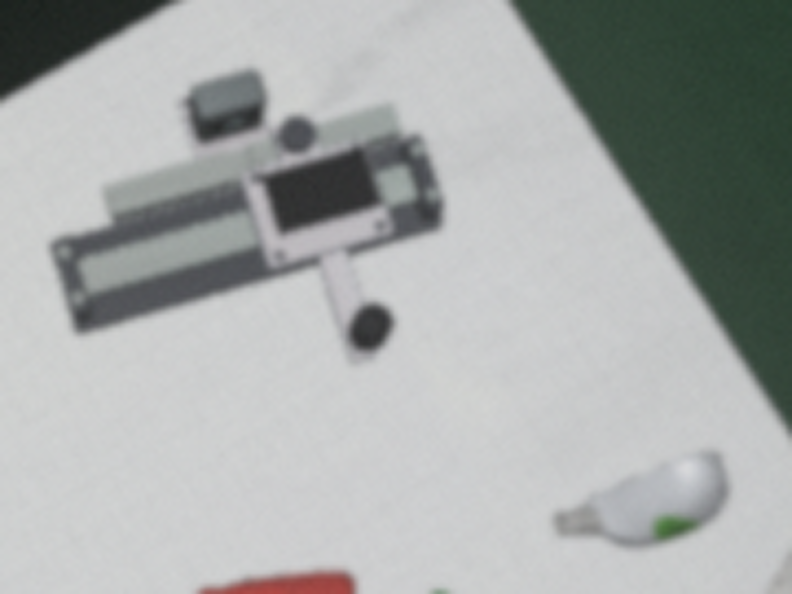

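The white glossy object with the hosel-like nub (crop ~(640,500)) is probably the iron head. I'll check it from the wrist camera.

Run:
```python
from h import *
r.reach([0.41,-0.345,0.42],[180,0,13]); s=shot('wrist','w1'); shot('top','t1'); print(r.sense()['clock'])
r.reach([0.56,-0.16,0.42],[180,0,13]); shot('wrist','w2'); print(r.sense()['clock'])
```

```text
1.6083
2.6
```

View pics/w1.png

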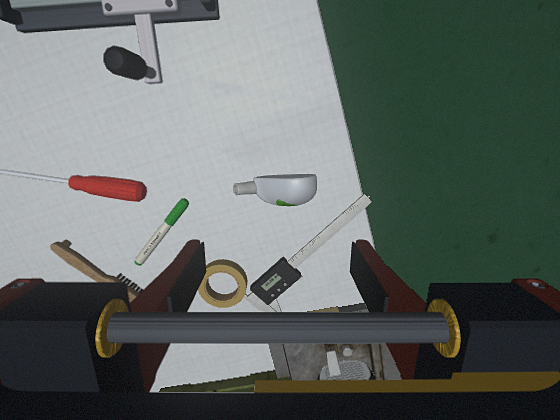

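View pics/w2.png

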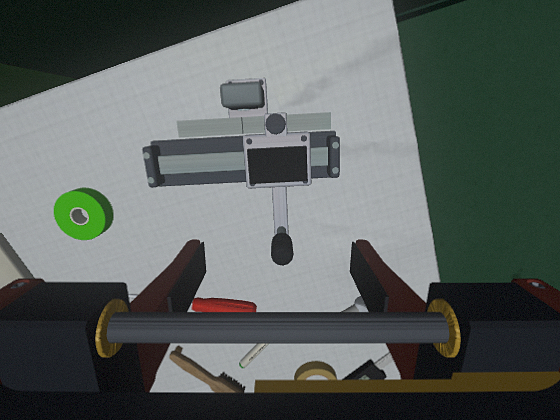

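w1 shows the iron head at (275,188), with the hosel to the left (world +y) and the blade horizontal. w2 shows the pad at (277,166), the knob at (282,248), and the sensor at (243,95). Next I'll take closer and oblique views of the head, and compute the pad pose from w2.

```bash
cat >> h.py <<'E'
from scipy.spatial.transform import Rotation as Ro
def camoff(s,tcp,ori):
    T=Ro.from_euler('xyz',ori,degrees=True).as_matrix(); R=np.array(s['R'])
    return T.T@((-R.T@np.array(s['t']))-tcp), T.T@R.T
E
python3 - <<'E'
from h import *
s=load('w2')
o,RR=camoff(s,np.array([0.56,-0.16,0.42]),[180,0,13]); print(o.round(4),RR.round(3))
g=cv2.cvtColor(s['frame'],cv2.COLOR_RGB2GRAY)
m=(g<50).astype(np.uint8); n,l,st,c=cv2.connectedComponentsWithStats(m)
for i in range(1,n):
    if st[i,4]>150: print(st[i],c[i].round(1))
i=l[166,277]; cn=cv2.findContours((l==i).astype(np.uint8),0,1)[0][0]
rc=cv2.minAreaRect(cn); box=cv2.boxPoints(rc); print(box)
P=np.array([onz(s,p,.08) for p in box]); print(P.round(4)); print(P.mean(0))
d=[P[(k+1)%4]-P[k] for k in range(4)]; print([ (np.linalg.norm(v).round(4),np.degrees(np.arctan2(v[1],v[0])).round(2)) for v in d])
k=load('w1')
cv2.imwrite('pics/w1c.png',cv2.resize(k['frame'][150:240,210:370,::-1],None,fx=5,fy=5,interpolation=cv2.INTER_CUBIC))
cv2.imwrite('pics/w2c.png',cv2.resize(s['frame'][70:280,130:350,::-1],None,fx=2.8,fy=2.8,interpolation=cv2.INTER_CUBIC))
E
```

```text
[ 0.0778 -0.0002  0.0212] [[-0.001 -0.958 -0.287]
 [ 1.    -0.001  0.001]
 [-0.001 -0.287  0.958]]
[    0     0   298   107 15973] [99.1 35.1]
[ 393    0  167  123 4570] [501.6  32.2]
[484  50  27  29 195] [495.2  61.8]
[542 113  18  38 176] [552.6 129.7]
[151 146  14  41 215] [156.9 164.4]
[ 247  146   61   38 2001] [277.3 164.5]
[271 233  22  32 545] [281.6 248.5]
[    0   240   560   180 49562] [271.8 351. ]
[100 321  11  35 165] [104.6 339.3]
[342 360  44  21 446] [366.7 372.1]
[[246.89278 148.85536]
 [305.89526 145.90523]
 [307.63843 180.76808]
 [248.63593 183.71822]]
[[ 0.6003 -0.1174  0.08  ]
 [ 0.6173 -0.1778  0.08  ]
 [ 0.5814 -0.1891  0.08  ]
 [ 0.5637 -0.1267  0.08  ]]
[ 0.59067715 -0.15277672  0.08      ]
[(np.float64(0.0628), np.float64(-74.24)), (np.float64(0.0377), np.float64(-162.58)), (np.float64(0.0649), np.float64(105.84)), (np.float64(0.0378), np.float64(14.17))]
```

View pics/w1c.png

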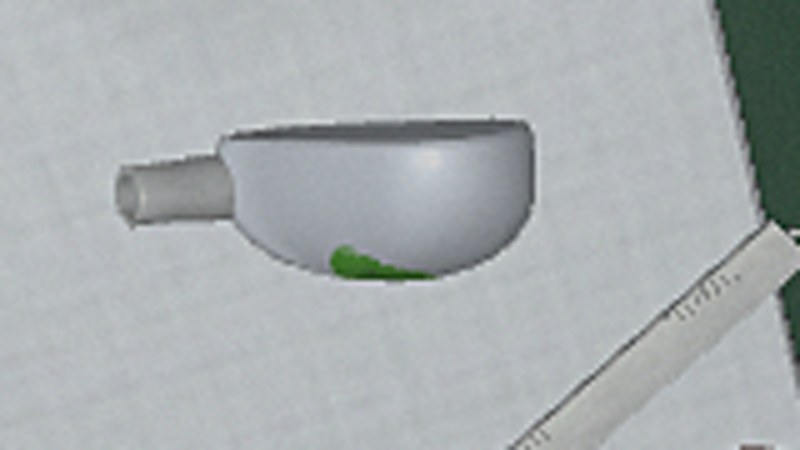

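View pics/w2c.png

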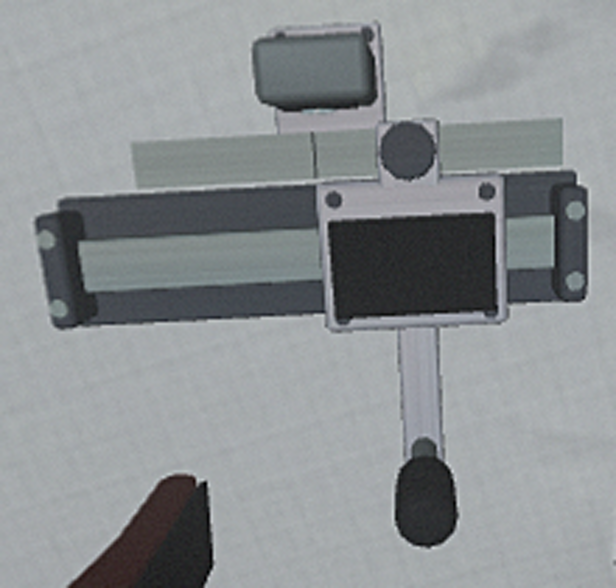

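Run:
```python
from h import *
# views: tool yaw 13 vertical overhead-ish, and tilted views
off=np.array([0.0778,-0.0002,0.0212])
C=np.array([0.41,-0.345,0.035])
RR=np.array([[-0.001,-0.958,-0.287],[1,-0.001,0.001],[-0.001,-0.287,0.958]])
def tcpfor(ori,dist,shift=0.0):
    T=Ro.from_euler('xyz',ori,degrees=True).as_matrix()
    fwd=T@RR[:,2]; cam=C-dist*fwd
    return cam-T@off, cam
for ori in [[180,16.7,13],[180,-16.7,13],[180,-30,13],[180,-45,13],[180,30,13],[180,45,13],[150,0,13],[210,0,13],[135,0,13],[225,0,13],[180,0,-77],[180,0,103],[180,35,-77],[180,-35,-77]]:
    p,cam=tcpfor(ori,0.36); q=r.inverse_kinematics(p,ori)
    print(ori,p.round(3),cam.round(3),None if q is None else np.round(q))
```

```text
[180, 16.7, 13] [ 0.536 -0.316  0.378] [ 0.603 -0.3    0.336] [-31.  14.  64. -12. 114.  43.]
[180, -16.7, 13] [ 0.331 -0.363  0.393] [ 0.41  -0.345  0.395] [-57. -15.  92.  16.  97.  23.]
[180, -30, 13] [ 0.253 -0.381  0.365] [ 0.329 -0.363  0.385] [-71. -21. 101.  30.  96.  10.]
[180, -45, 13] [ 0.175 -0.399  0.312] [ 0.243 -0.383  0.352] [-87. -21. 109.  45.  98.  -5.]
[180, 30, 13] [ 0.61  -0.299  0.339] [ 0.665 -0.286  0.282] [-25.  29.  52. -21. 123.  44.]
[180, 45, 13] [ 0.68  -0.283  0.276] [ 0.719 -0.273  0.206] [-20.  46.  36. -32. 133.  42.]
[150, 0, 13] [ 0.394 -0.161  0.352] [ 0.472 -0.153  0.333] [-17. -30. 108. -26.  86.  58.]
[210, 0, 13] [ 0.476 -0.517  0.352] [ 0.549 -0.489  0.334] [-53.  34.  43.  15. 130.  31.]
[135, 0, 13] [ 0.377 -0.087  0.294] [ 0.456 -0.084  0.279] [ -1. -35. 120. -44.  84.  77.]
[225, 0, 13] [ 0.493 -0.591  0.294] [ 0.565 -0.559  0.279] [-56.  57.  18.  26. 145.  37.]
[180, 0, -77] [ 0.416 -0.37   0.401] [ 0.434 -0.446  0.38 ] [-45.  -2.  78.  -0. 104. 122.]
[180, 0, 103] [ 0.404 -0.32   0.401] [ 0.386 -0.244  0.38 ] [-42.  -8.  84.   0. 104. -55.]
[180, 35, -77] [ 0.462 -0.57   0.32 ] [ 0.474 -0.62   0.258] [-56.  43.  34.  17. 135. 119.]
[180, -35, -77] [ 0.368 -0.161  0.35 ] [ 0.385 -0.235  0.377] [-17. -35. 113. -30.  84. 149.]
```

Run:
```python
from h import *
r.reach([0.331,-0.363,0.393],[180,-16.7,13]); a=shot('wrist','o1')
r.reach([0.377,-0.087,0.294],[135,0,13]); b=shot('wrist','o2')
r.reach([0.61,-0.299,0.339],[180,30,13]); c=shot('wrist','o3')
print(r.sense()['clock'])
for n,s in zip(['o1','o2','o3'],[a,b,c]):
    u,v=proj(s,[0.41,-0.345,0.035])[0].astype(int); print(n,u,v)
    f=s['frame'][max(0,v-65):v+65,u-85:u+85,::-1]; cv2.imwrite(f'pics/{n}c.png',cv2.resize(f,None,fx=4.5,fy=4.5,interpolation=cv2.INTER_CUBIC))
```

```text
6.125
o1 278 208
o2 278 209
o3 278 209
```

View pics/o1c.png

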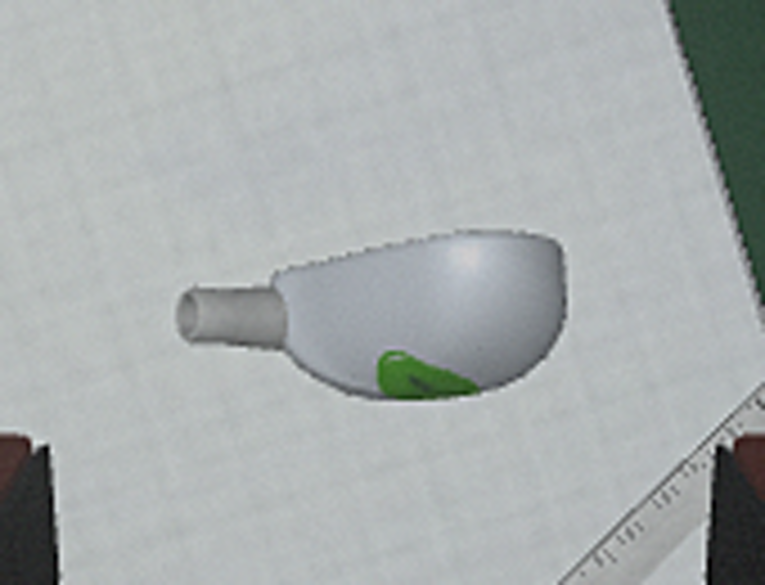

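View pics/o2c.png

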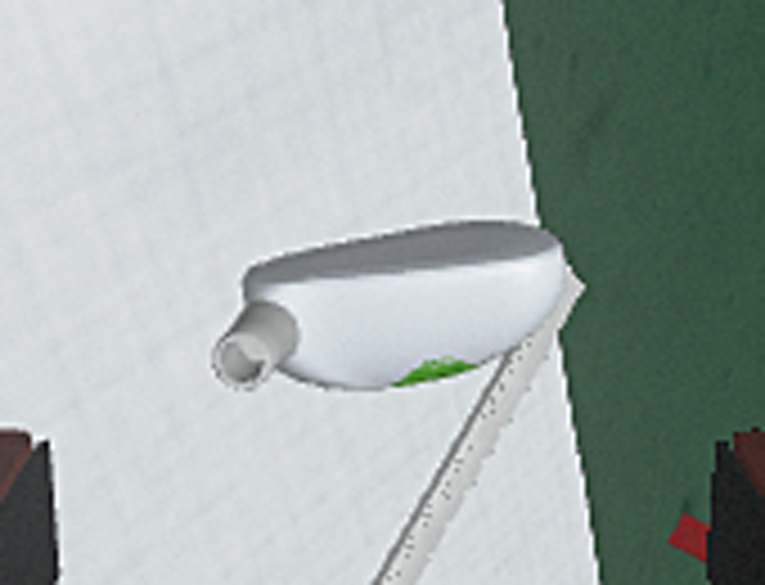

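View pics/o3c.png

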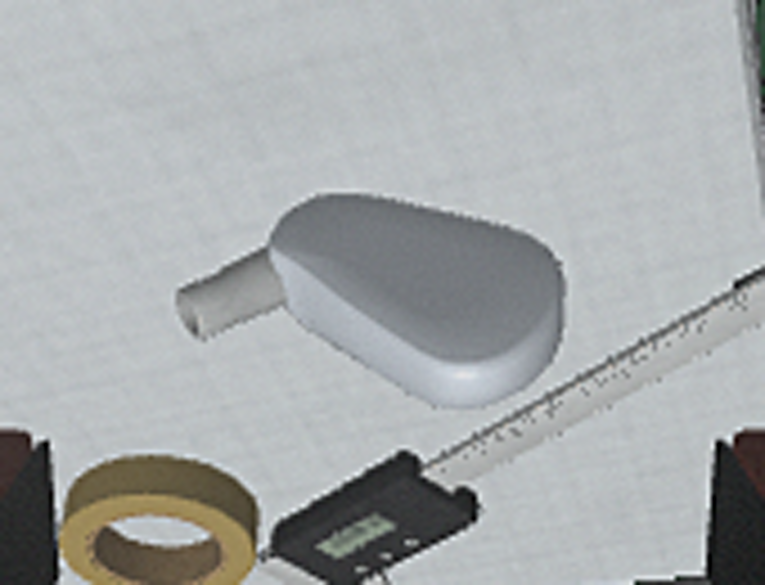

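Run:
```python
from h import *
s=load('w1')
def cr(u,v): return (210+u/5-.4,150+v/5-.4)
for A,B in [((222,136),(530,120)),((235,142),(528,140)),((230,139),(528,130))]:
    n=np.cross(ray(s,cr(*A))[1],ray(s,cr(*B))[1]); n/=np.linalg.norm(n)
    h=np.cross(n,[0,0,1]); print(n.round(3),'trace dir deg',np.degrees(np.arctan2(h[1],h[0])).round(1),'tilt',np.degrees(np.arcsin(n[2])).round(1))
# silhouettes
for nm in ['w1','o1','o2','o3']:
    s=load(nm); f=s['frame'].astype(int); u,v=proj(s,[0.41,-0.345,0.035])[0]
    w=f[int(v)-5:int(v)+5,int(u)-5:int(u)+5].mean((0,1)); print(nm,w, f[int(v)-60,int(u)-40])
# hosel tip tri
C=lambda n,u,v:(int(proj(load(n),[0.41,-0.345,0.035])[0][0])-85+u/4.5-.4,max(0,int(proj(load(n),[0.41,-0.345,0.035])[0][1])-65)+v/4.5-.4)
tip={'o1':C('o1',188,316),'o2':C('o2',238,362),'o3':C('o3',198,320)}
heel={'o1':C('o1',275,276),'o2':C('o2',246,270),'o3':C('o3',272,252)}
base={'o1':C('o1',284,319),'o2':C('o2',284,318),'o3':C('o3',281,274)}
print('w1tip',tri(load('w1'),cr(128,194),load('o3'),tip['o3']))
for nm,d in (('tip',tip),('heel',heel),('base',base)):
    for a,b in (('o1','o2'),('o1','o3'),('o2','o3')): print(nm,a,b,*tri(load(a),d[a],load(b),d[b]))
```

```text
[-0.946 -0.27   0.178] trace dir deg 105.9 tilt 10.3
[-0.956 -0.227  0.186] trace dir deg 103.3 tilt 10.7
[-0.951 -0.249  0.182] trace dir deg 104.7 tilt 10.5
w1 [165.14 171.35 177.81] [185 188 192]
o1 [162.47 168.54 174.84] [185 188 187]
o2 [207.35 213.26 218.82] [215 219 221]
o3 [122.75 126.98 131.79] [189 193 195]
w1tip (array([ 0.39531127, -0.2953924 ,  0.04030395]), np.float64(0.002409998488264511))
tip o1 o2 [ 0.39334074 -0.29385556  0.03659934] 0.00016384897063536187
tip o1 o3 [ 0.3937439  -0.29543037  0.03894246] 0.002477147115436339
tip o2 o3 [ 0.39213109 -0.29603159  0.03571876] 0.002553290302171962
heel o1 o2 [ 0.41071763 -0.3126724   0.01250509] 0.0030329211705773214
heel o1 o3 [ 0.40926212 -0.31347041  0.02377949] 0.00028896607495283353
heel o2 o3 [ 0.41069265 -0.31113408  0.02017103] 0.008761768077783273
base o1 o2 [ 0.39979753 -0.31879431  0.02342466] 0.003543024198616906
base o1 o3 [ 0.39792662 -0.31808478  0.02041835] 0.00036410438175138535
base o2 o3 [ 0.4020144  -0.31752515  0.02474891] 0.0005132793451286268
```

Run:
```python
from h import *
s=load('o1'); th=np.radians(14); ex=np.array([np.cos(th),np.sin(th),0]); ey=np.array([-np.sin(th),np.cos(th),0])
u0,v0=proj(s,[0.41,-0.345,0.035])[0]; u0=int(u0)-85; v0=int(v0)-65
C=lambda u,v:(u0+u/4.5-.4,v0+v/4.5-.4)
for nm,p,zs in [('hosel end',(178,315),(.03,.04,.045)),('toe',(567,290),(.03,.04,.05)),('face edge toe',(470,231),(.05,.06,.07)),('face heel',(275,275),(.015,.025)),('back',(430,400),(.02,.03,.04)),('back heel',(350,393),(.02,.03))]:
    for z in zs:
        X=onz(s,C(*p),z); print(nm,z,X.round(4),'x',round(X@ex,4),'y',round(X@ey,4))
```

```text
hosel end 0.03 [ 0.3928 -0.2902  0.03  ] x 0.3109 y -0.3766
hosel end 0.04 [ 0.3932 -0.2917  0.04  ] x 0.311 y -0.3781
hosel end 0.045 [ 0.3935 -0.2924  0.045 ] x 0.311 y -0.3789
toe 0.03 [ 0.4236 -0.3931  0.03  ] x 0.3159 y -0.4839
toe 0.04 [ 0.4232 -0.3917  0.04  ] x 0.3158 y -0.4825
toe 0.05 [ 0.4228 -0.3904  0.05  ] x 0.3158 y -0.4811
face edge toe 0.05 [ 0.4321 -0.3623  0.05  ] x 0.3316 y -0.4561
face edge toe 0.06 [ 0.4314 -0.3618  0.06  ] x 0.3311 y -0.4554
face edge toe 0.07 [ 0.4308 -0.3612  0.07  ] x 0.3306 y -0.4547
face heel 0.015 [ 0.4095 -0.3125  0.015 ] x 0.3217 y -0.4023
face heel 0.025 [ 0.4095 -0.3134  0.025 ] x 0.3215 y -0.4031
back 0.02 [ 0.3849 -0.3636  0.02  ] x 0.2855 y -0.4459
back 0.03 [ 0.3856 -0.3631  0.03  ] x 0.2863 y -0.4456
back 0.04 [ 0.3862 -0.3626  0.04  ] x 0.287 y -0.4452
back heel 0.02 [ 0.3817 -0.3411  0.02  ] x 0.2879 y -0.4234
back heel 0.03 [ 0.3825 -0.3412  0.03  ] x 0.2886 y -0.4236
```

Run:
```python
from h import *
b=load('top0');s=load('w2')
th=np.radians(15.8); ex=np.array([np.cos(th),np.sin(th),0]); ey=np.array([-np.sin(th),np.cos(th),0])
q=[(260+u/4.4-.4,140+v/4.4-.4) for u,v in [(265,183),(362,150),(382,205),(278,233)]]
P=np.array([onz(b,p,.08) for p in q]); print('pad top',P.mean(0),[np.linalg.norm(P[i]-P[(i+1)%4]).round(4) for i in range(4)])
g=cv2.cvtColor(b['frame'],cv2.COLOR_RGB2GRAY)
m=(g<60).astype(np.uint8); n,l,st,c=cv2.connectedComponentsWithStats(m)
for i in range(1,n):
    if 20<st[i,4]<600 and 260<c[i][0]<420 and c[i][1]<240: print(st[i],c[i].round(2),onz(b,c[i],.08),onz(b,c[i],.12))
p=np.array([.5907,-.1528,.08]); k=p-.09*ex; k[2]=.12; print('expected knob',k, proj(b,k),proj(s,k),proj(s,[k[0],k[1],.074]))
W=lambda u,v:(130+u/2.8-.35,70+v/2.8-.35)
for z in (.05,.06,.07):
  X1=onz(s,W(408,150),z);X2=onz(s,W(315,155),z); X3=onz(s,W(315,139),z); X4=onz(s,W(315,172),z)
  print(z,'ball',X1.round(4),(X1-p)@ex,(X1-p)@ey,'notch',(X2-p)@ex,(X2-p)@ey, X3@ey-p@ey, X4@ey-p@ey)
```

```text
pad top [ 0.58937239 -0.15308321  0.08      ] [np.float64(0.0613), np.float64(0.0354), np.float64(0.0641), np.float64(0.0313)]
[321 175  24  16 238] [332.72 182.77] [ 0.59103943 -0.15309638  0.08      ] [ 0.5817237 -0.1498228  0.12     ]
[341 211   6   7  29] [343.62 214.62] [ 0.50634445 -0.17912934  0.08      ] [ 0.49978531 -0.17500845  0.12      ]
expected knob [ 0.50410038 -0.17730522  0.12      ] [[344.49153026 212.90813885]] [[281.62868101 257.34025711]] [[281.05826977 240.10492783]]
0.05 ball [ 0.6324 -0.141   0.05  ] 0.04328687019636768 -1.8449964341915592e-05 notch 0.04323050708133382 0.03784107473087191 0.03732173039059805 0.0383991763918875
0.06 ball [ 0.6325 -0.1411  0.06  ] 0.043371855449446946 -7.907010017752132e-05 notch 0.04331710844379828 0.036694901868937216 0.03619044877911903 0.03723700098410909
0.07 ball [ 0.6326 -0.1411  0.07  ] 0.04345684070252622 -0.00013969023601312532 notch 0.043403709806262646 0.035548729007002566 0.035059167167640015 0.03607482557633079
```

Run:
```python
from h import *
r.reach([.4033,-.3426,.30],[180,0,104]); s=shot('wrist','g1'); 
r.servo_line([.4033,-.3426,.195],speed=.1); s=shot('wrist','g2'); st=r.sense(); print(st['clock'],st['tcp_pos'],st['contact_force'])
```

```text
9.0 [ 0.40354975 -0.3428323   0.19601623] [-0.15691079 -0.24283412  0.51699818]
```

View pics/g1.png

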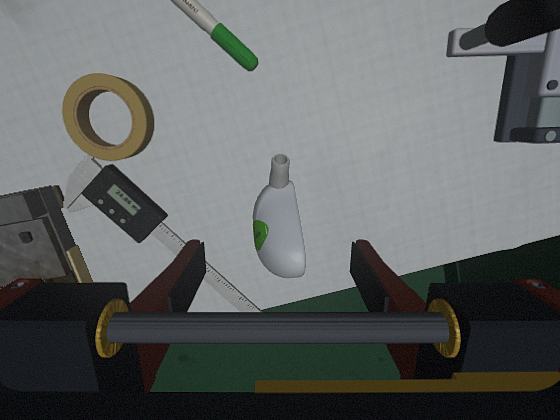

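View pics/g2.png

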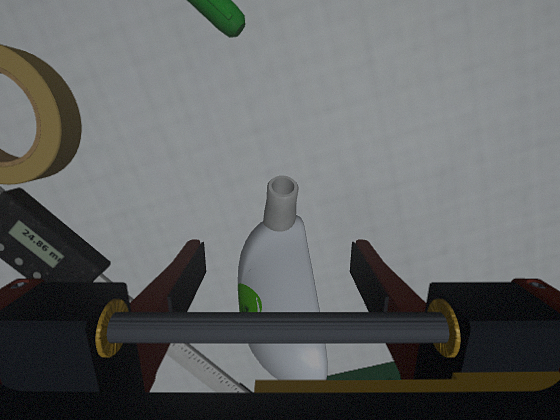

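The head lies centred between the fingers (edges at x=238 and 325, finger midline 278), with the hosel aligned. I'll grip and lift.

Run:
```python
from h import *
r.servo_line([.4033,-.3426,.191],speed=.1); r.grab(25); st=r.sense(); print(st['clock'],st['tcp_pos'],st['contact_force'],st['torque'],st['opening'])
shot('wrist','g3')
r.servo_line([.4033,-.3426,.30],speed=.1); st=r.sense(); print(st['clock'],st['tcp_pos'],st['contact_force'],st['torque'],st['opening'])
shot('wrist','g4')
```

```text
10.075 [ 0.40311779 -0.34265271  0.19095377] [-1.438077   -0.20063604  0.99665661] [-0.02838986  0.2864893  -0.02570208] 0.03872020297671167
11.3667 [ 0.4031913  -0.34248721  0.29895507] [-0.48101045 -0.23011004 -3.96695991] [-0.01408985 -0.14065918  0.00437755] 0.03821722923459012
```

View pics/g3.png

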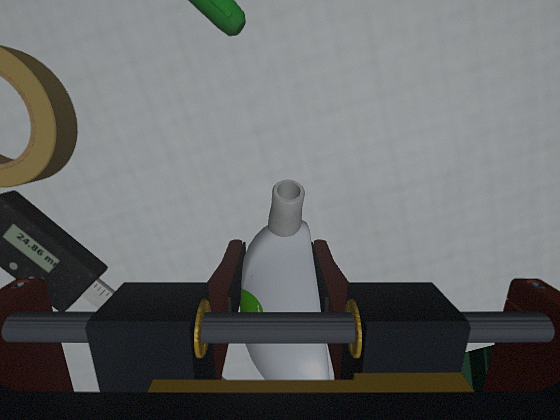

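View pics/g4.png

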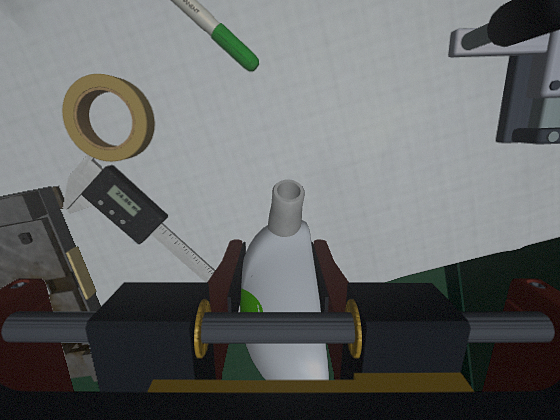

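Run:
```python
from h import *
for n in ['g1','g2','g3']: print(n,proj(load(n),[.3935,-.2945,.038]),proj(load(n),[.3935,-.2945,.042]))
s=load('g3');b=load('g2')
f=np.hstack([b['frame'][170:390,220:350],s['frame'][170:390,220:350]])[:,:,::-1]
cv2.imwrite('pics/g23.png',cv2.resize(f,None,fx=2.7,fy=2.7,interpolation=cv2.INTER_CUBIC))
```

```text
g1 [[279.88237065 159.86866321]] [[279.92428129 160.51790211]]
g2 [[281.87659891 187.24911421]] [[282.00983563 189.15522604]]
g3 [[283.31670979 190.69035338]] [[283.48338435 192.7498954 ]]
```

View pics/g23.png

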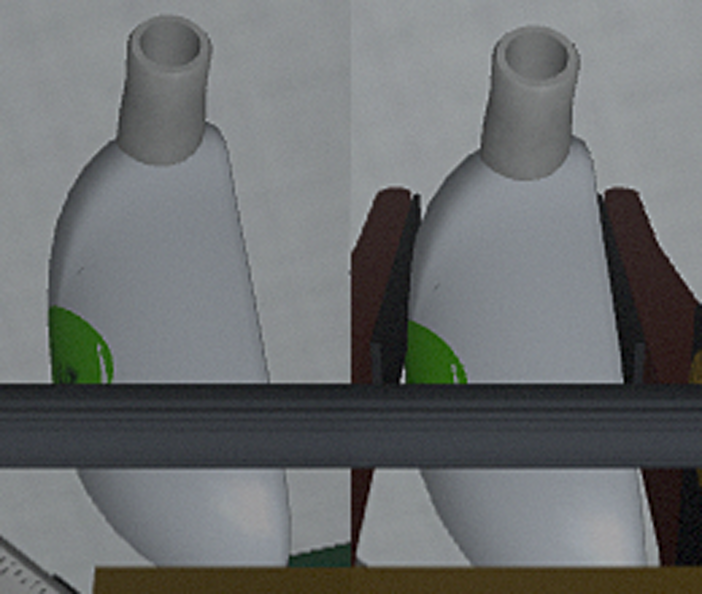

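Between g2 and g3 the grip moved the head evenly by about 2 mm (hosel 282 to 288 px), with no visible tilt. Next I'll carry it over the pad.

Run:
```python
from h import *
r.servo_line([.4033,-.3426,.37],speed=.15)
ori=[180,0,105.8]
r.servo_line([.591,-.1529,.37],ori,speed=.12)
r.servo_line([.591,-.1529,.295],speed=.08); r.wait(.1)
st=r.sense(); print(st['clock'],st['tcp_pos'],st['orientation'],st['contact_force'],st['torque'],st['opening'])
shot('wrist','p1'); shot('top','p1t'); s=shot('scene','p1s')
cv2.imwrite('pics/p1sc.png',cv2.resize(s['frame'][140:260,220:400,::-1],None,fx=4.4,fy=4.4,interpolation=cv2.INTER_CUBIC))
```

```text
15.5917 [ 0.59115523 -0.1529486   0.29598278] [1.79923670e+02 5.02172111e-02 1.05800151e+02] [-0.05113213 -0.10084052 -3.17586022] [ 0.0168307  -0.09315854  0.06186305] 0.03829288438055247
```

View pics/p1.png

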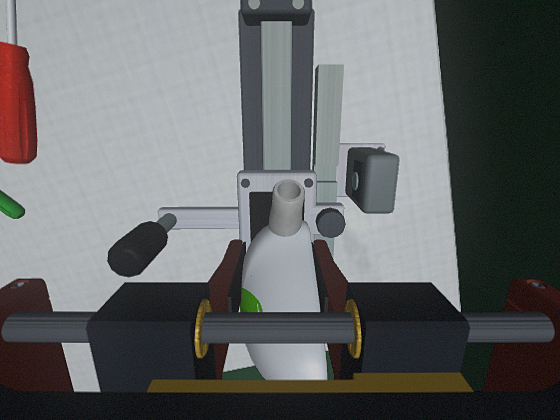

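View pics/p1sc.png

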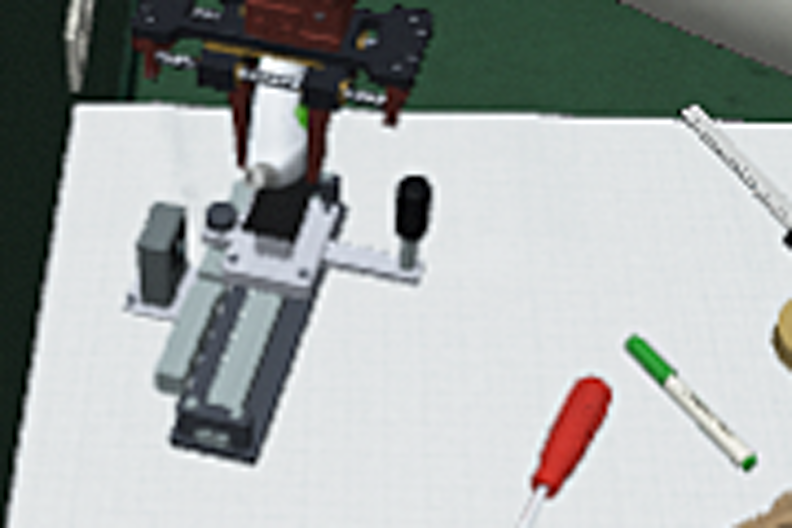

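In p1 the rail is vertical and the carriage is centred at x≈277, against a jaw midline of 278. I'll lower it now.

Run:
```python
from h import *
z=.277; f0=r.sense()['contact_force'][2]
r.servo_line([.591,-.1529,z],speed=.05)
while True:
    r.wait(.08); st=r.sense(); print(round(z,4),st['tcp_pos'][2].round(4),st['contact_force'].round(2),st['torque'].round(3))
    if st['contact_force'][2]>f0+5 or z<.267: break
    z-=.001; r.servo_line([.591,-.1529,z],speed=.02)
print(st['clock']); shot('wrist','p2')
```

```text
0.277 0.2771 [ 0.1  -0.07 -2.84] [-0.061 -0.072 -0.02 ]
0.276 0.2762 [ 0.03  0.4  -3.  ] [-0.049 -0.093  0.007]
0.275 0.275 [ 0.04 -0.69 -2.9 ] [ 0.004 -0.152  0.002]
0.274 0.2739 [ 0.48  0.93 -2.96] [-0.023 -0.071 -0.022]
0.273 0.2729 [ 0.19  0.1  -3.29] [-0.036 -0.076 -0.015]
0.272 0.272 [-0.44  0.99 -3.95] [ 0.014 -0.048 -0.039]
0.271 0.2714 [ 0.41  0.48 -0.13] [ 0.009 -0.076 -0.005]
0.27 0.2713 [-1.4   1.1   4.24] [ 0.063  0.441 -0.035]
18.6667
```

View pics/p2.png

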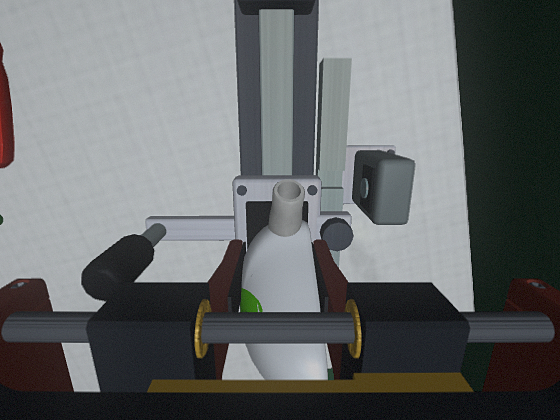

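Run:
```python
from h import *
r.servo_line([.591,-.1529,.271],speed=.02)
r.let_go(); r.wait(.2); shot('wrist','p3'); r.servo_line([.591,-.1529,.38],speed=.12); s=shot('wrist','p4')
print(r.sense()['clock'])
a=shot('scene','p4s');b=shot('top','p4t')
cv2.imwrite('pics/p4sc.png',np.hstack([cv2.resize(a['frame'][145:255,230:340,::-1],None,fx=3.6,fy=3.6,interpolation=cv2.INTER_CUBIC),cv2.resize(b['frame'][140:250,260:370,::-1],None,fx=3.6,fy=3.6,interpolation=cv2.INTER_CUBIC)]))
```

```text
21.225
```

View pics/p3.png

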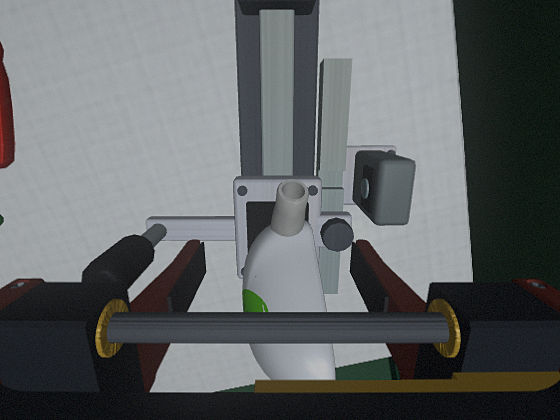

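View pics/p4.png

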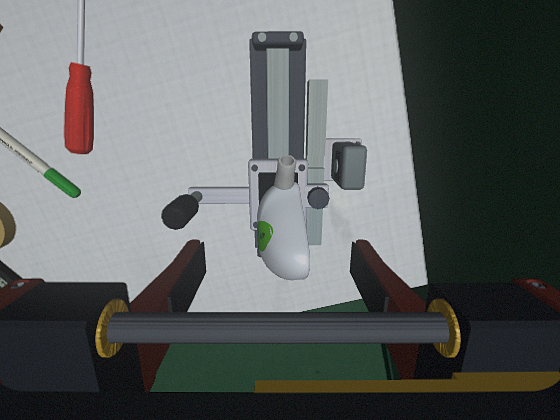

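View pics/p4sc.png

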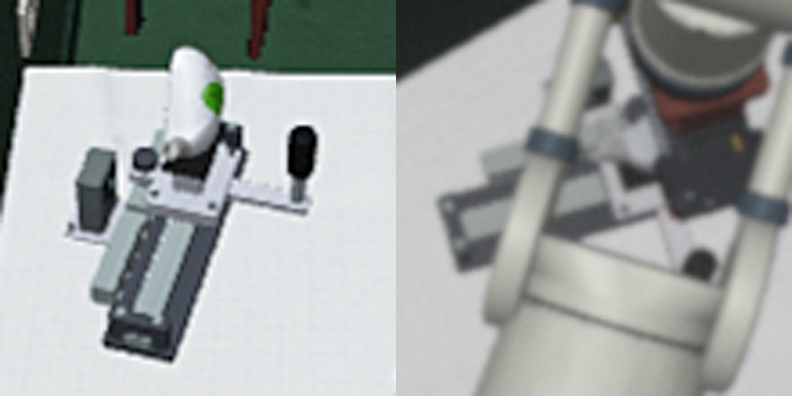

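The head is standing on the pad, blade along the rail, with the toe toward −y. I'll move over the knob with the jaws along the rail and measure again.

Run:
```python
from h import *
r.servo_line([.591,-.1529,.42],speed=.15)
r.reach([.5041,-.1773,.40],[180,0,15.8]); s=shot('wrist','k1'); st=r.sense(); print(st['clock'],st['tcp_pos'],st['contact_force'])
print(proj(s,[.5041,-.1773,.12]),proj(s,[.5041,-.1773,.074]),proj(s,[.5907,-.1528,.08]))
s4=load('p4');print(proj(s4,[.5041,-.1773,.12]),proj(s4,[.5041,-.1773,.074]))
cv2.imwrite('pics/k1c.png',cv2.resize(s['frame'][50:280,140:420,::-1],None,fx=2.5,fy=2.5,interpolation=cv2.INTER_CUBIC))
```

```text
23.1167 [ 0.50425232 -0.17724149  0.39954949] [-0.71846911  0.09669714 -0.24099174]
[[278.83753799 209.95388641]] [[278.64128828 197.36188015]] [[278.89197784 107.93331862]]
[[172.11195897 218.46703819]] [[187.89415916 203.81790321]]
```

View pics/k1c.png

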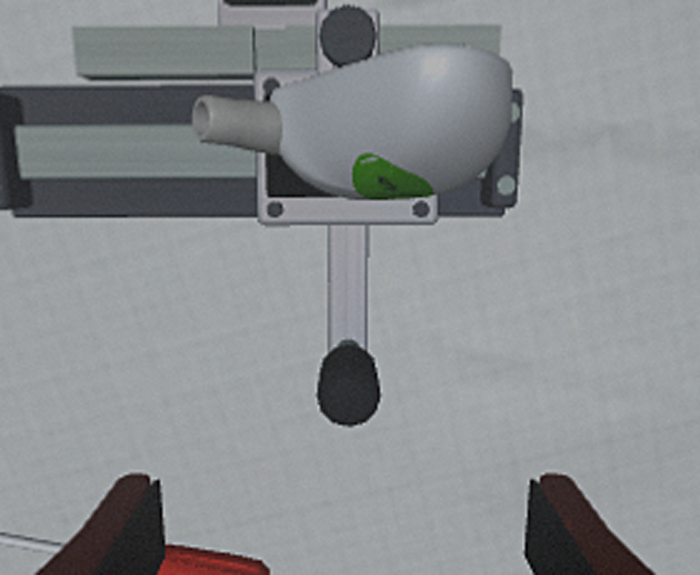

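Run:
```python
from h import *
s=load('k1'); th=np.radians(15.8); ex=np.array([np.cos(th),np.sin(th),0]); ey=np.array([-np.sin(th),np.cos(th),0])
p=np.array([.5907,-.1528,.08])
C=lambda u,v:(140+u/2.5-.4,50+v/2.5-.4)
for nm,q,z in [('tip',(203,118),.118),('tipend',(193,116),.12),('toe',(513,100),.12),('back',(360,198),.108),('back',(400,198),.108),('face toe',(440,45),.145),('heel corner',(275,90),.10),('base',(280,127),.103)]:
    X=onz(s,C(*q),z)-p; print(nm,(X@ex*1e3).round(1),(X@ey*1e3).round(1))
# originals relative to gripped mid
th=np.radians(14); 
for nm,X in [('tip',[.3935,-.2945]),('heel',[.4095,-.313]),('base',[.399,-.3183])]:
    X=np.array(X); print(nm,'orig', (X@[np.cos(th),np.sin(th)]-.3053)*1e3,(X@[-np.sin(th),np.cos(th)]+.430)*1e3)
```

```text
tip 7.3 48.3
tipend 7.7 51.2
toe 12.8 -53.6
back -18.6 -4.1
back -18.6 -18.2
face toe 25.3 -26.2
heel corner 17.8 25.8
base 5.4 24.1
tip orig 5.265370035502426 49.051642693249796
heel orig 16.314546587324564 27.230421427549167
base orig 4.844255414748311 24.628033982082854
```

The head's middle is about 1–3 mm in +x' and −1 mm in y' from the pad centre, with yaw about −2°, so it is well supported. The knob sits exactly as predicted at (279,210). I'll descend and grip it.

Run:
```python
from h import *
r.servo_line([.5041,-.1773,.275],speed=.12); shot('wrist','k2')
r.servo_line([.5041,-.1773,.260],speed=.08); r.wait(.1)
st=r.sense(); print(st['clock'],st['tcp_pos'],st['contact_force'],st['torque'])
r.grab(25); r.wait(.2)
st=r.sense(); print(st['clock'],st['tcp_pos'],st['contact_force'],st['torque'],st['opening'])
shot('wrist','k3')
```

```text
24.7917 [ 0.50408376 -0.17727548  0.25985193] [0.73558289 0.11902346 0.03893321] [-0.06026365  0.04239761  0.0083377 ]
26.0 [ 0.50412101 -0.17743865  0.26000099] [ 1.4515717  -1.98013488 -1.10640485] [-0.25331929 -0.14029121 -0.01173667] 0.023526133286336546
```

View pics/k3.png

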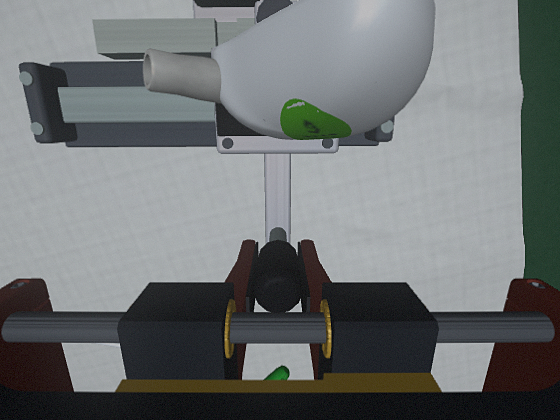

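```bash
cat > push.py <<'E'
from h import *
th=np.radians(15.8); ex=np.array([np.cos(th),np.sin(th),0]); ey=np.array([-np.sin(th),np.cos(th),0])
K0=np.array([.5041,-.1773,.260])
def go(d,sp=.015,w=.12):
    r.servo_line(K0+d*ey,speed=sp); r.wait(w); F=[]
    for _ in range(4): st=r.sense(); F.append(st['contact_force']); r.wait(.02)
    F=np.mean(F,0); print(f"{d*1e3:.1f} act {(st['tcp_pos']-K0)@ey*1e3:.2f} Fy {F@ey:.2f} Fx {F@ex:.2f} Fz {F[2]:.2f} t {st['clock']:.2f}"); return F@ey
E
python3 - <<'E'
from push import *
for d in (.008,.018,.026): go(d,.025)
shot('wrist','m1')
E
```

```text
8.0 act 8.44 Fy 2.47 Fx -1.17 Fz 1.39 t 26.68
18.0 act 18.25 Fy 1.18 Fx -1.31 Fz 0.98 t 27.42
26.0 act 26.36 Fy 3.28 Fx -3.18 Fz 1.82 t 28.07
```

View pics/m1.png

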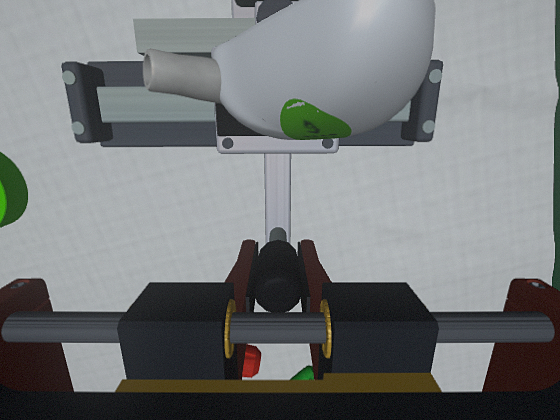

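Run:
```python
from push import *
for d in np.arange(.028,.0401,.001):
    f=go(d,.015,.08)
    if d>.033 and f<-3.5: break
a=shot('wrist','m2');b=shot('scene','m2s')
cv2.imwrite('pics/m2sc.png',cv2.resize(b['frame'][145:255,230:340,::-1],None,fx=5,fy=5,interpolation=cv2.INTER_CUBIC))
```

```text
28.0 act 27.92 Fy 0.73 Fx -2.81 Fz 1.20 t 28.55
29.0 act 29.09 Fy 0.92 Fx -3.16 Fz 1.64 t 28.95
30.0 act 30.22 Fy 2.50 Fx -3.91 Fz 2.80 t 29.35
31.0 act 31.20 Fy 3.03 Fx -4.23 Fz 2.52 t 29.75
32.0 act 32.37 Fy 3.55 Fx -4.65 Fz 3.33 t 30.15
33.0 act 33.05 Fy 2.19 Fx -4.78 Fz 2.84 t 30.55
34.0 act 33.58 Fy -2.34 Fx -4.36 Fz 0.64 t 30.95
35.0 act 34.12 Fy -5.79 Fx -3.33 Fz -0.60 t 31.35
```

View pics/m2.png

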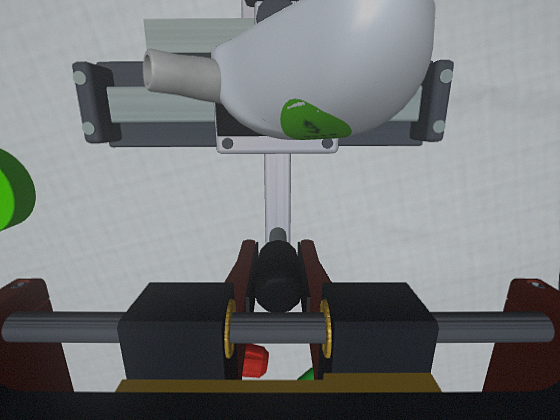

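View pics/m2sc.png

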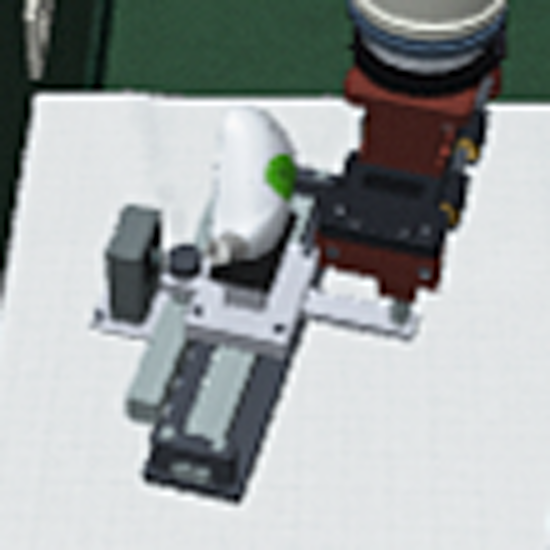

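The force pulls forward (+3.5 N at 30–32 mm), then reverses through zero near 33.4 mm and climbs to −5.8 N at 35 mm. That means the ball is seated and now pressing on the far wall of the notch. I'll back off to the centre.

Run:
```python
from push import *
for d in (.0343,.0337,.0334): f=go(d,.01,.15)
shot('wrist','m3')
a=load('m3')
# carriage travel since start: ball column vs. notch; far stop distance
cv2.imwrite('pics/m3c.png',cv2.resize(a['frame'][0:170,60:460,::-1],None,fx=2,fy=2,interpolation=cv2.INTER_CUBIC))
```

```text
34.3 act 33.81 Fy -3.90 Fx -4.66 Fz 0.61 t 31.92
33.7 act 33.57 Fy -2.30 Fx -4.75 Fz 1.04 t 32.38
33.4 act 33.44 Fy -1.24 Fx -4.91 Fz 1.73 t 32.85
```

View pics/m3c.png

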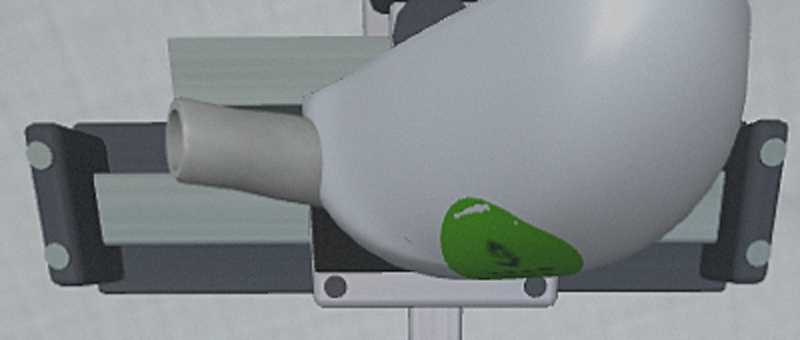

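Run:
```python
from push import *
r.wait(.3); b=shot('scene','f'); st=r.sense(); print(st['clock'],(st['tcp_pos']-K0)@ey,st['contact_force']@ey,st['opening'],np.abs(st['joint_vel']).max())
for z,n in (('scene0','f'),):
    d=np.abs(load(z)['frame'].astype(int)-load(n)['frame'])[255:355,205:300].max(); print('bystander diff',d)
r.hand_in()
```

```text
33.2667 0.03345377443926178 -1.230444517140303 0.0232083611925751 0.20600724069929116
bystander diff 79
the job is handed in; nothing more can be done
```

Run:
```python
from h import *
A=load('scene0')['frame'];B=load('f')['frame']
for nm,lo,hi in (('green',(45,150,80),(75,255,255)),('red',(0,150,80),(10,255,255))):
    for I in (A,B):
        m=cv2.inRange(cv2.cvtColor(I,cv2.COLOR_RGB2HSV),lo,hi); w=np.zeros_like(m); w[255:355,205:300]=m[255:355,205:300]
        M=cv2.moments(w,True); print(nm,M['m00'],M['m10']/M['m00'],M['m01']/M['m00'])
```

```text
green 454.0 278.0330396475771 278.58810572687224
green 457.0 277.9606126914661 278.5973741794311
red 137.0 229.992700729927 315.15328467153284
red 135.0 229.9037037037037 314.9185185185185
```

The job was handed in at 33.3 s of the 53 s allowed, still gripping the knob with the ball seated in the notch. The hand-in gave no verdict.

**What I did:** I found the iron head and slide in the wrist and top views and pinched the head (38.7 mm between the fingers, against 39 mm expected). I stood it on the pad with the blade along the rail, released it, gripped the knob and pushed the carriage forward in small steps.

**Last checks:**
- **Notch:** the ball's pull rose to +3.5 N at 32 mm of push and crossed zero at about 33.5 mm. It reached −5.8 N at 35 mm, so I backed off to the centre. At hand-in the carriage was still, with −1.2 N along the rail, about the size of the carriage's own drag.
- **Far stop:** not reached; the last wrist picture shows the carriage well short of it.
- **Head:** upright on the pad in the last close picture, and it did not shift on the carriage during the push. When placed, its middle was about 1–3 mm off the pad centre across the rail and 1 mm along it, turned about 2°.
- **Bottle and roll:** a raw pixel comparison flagged a difference (79 grey levels). Their colour centres had moved less than 0.3 pixel, so I take it as image noise; I made this centre check after handing in.

**Disagreements:**
- The camera put the notch at 36–38 mm, but the force put it at 33.5 mm. I trusted the force.
- About 5 N of sideways force on the knob remained; I left it.

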